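# Draw the hand-rest bridge out from under the palette

## Robot

A 6-joint arm with a two-finger parallel gripper is mounted at the origin on the work surface. World frame = base frame: x ahead of the robot, y to its left, z up, the work surface at z = 0. Lengths are in m, angles in degrees, forces in N, time in s.
With the tool pointing down it reaches from about 0.4 to 0.825 m from the base axis. Payload 7 kg.
Tool frame: the origin (TCP) lies at the very end of the fingers, on their centre line; the grasp point (between the pads) lies 19 mm behind it (ctrl.hold_point_z is the distance from the TCP to the grasp point, in m); z points along the fingers, y is the line along which they close (so a half turn about z gives the same grasp; the last joint's range is limited). The gripper opens to 88 mm and grips with 3 to 60 N. Pads are 19 mm wide; open, the fingers measure 130 mm over their backs; the gripper's body (78 mm by 193 mm) begins 47 mm behind the grasp point.
Start: joints at [81.767, 20.546, 0.682, 0, -70.136, -16.507], TCP at [0.282, 0.613, 0.227] pointing down, gripper open.
Joint ranges: [-176.03, 176.03], [-82.01, 121.73], [-58.28, 71.71], [-173.87, 95.51], [-174.79, -0.11], [-173.66, 173.66]. Speed limits (degrees/s): [136.94, 136.94, 172.46, 180, 180, 180].

## Interface

Orientations are given as [roll, pitch, yaw] about the fixed x, y, z axes, in that order (R = Rz(yaw) Ry(pitch) Rx(roll)).
In Python, from plant import sensors, viewer, workorder, ctrl gives the robot as it stands.
- The arm moves only by the shell command python3 -m pendant 'ROWS'. ROWS is JSON, a list of rows, each a list of 3 entries, a list of its own where there are three numbers: the opening, from -1 (shut) to 1 (fully open), so that 0 is half open, then the shift along the tool's x, y, z in m, then the turn, a rotation vector about the tool's x, y, z in degrees. A call has 1 to 10 rows; each row is the pose to reach, as a shift and turn from the pose commanded when the call began, along the tool's axes at that moment; what a row does not reach only later rows make up. A row lasts 1/12 s, in which the tool goes at most 41.7 mm and 7.16 degrees, less where a joint would pass 70% of its speed; a pose out of reach is approached as far as the arm can. A call with a gripper value outside its range is refused whole. The fingers move at their own pace and stop on an object; the grip force is fixed at half the most. Time passes only in rows, so rows that repeat a pose let the fingers close. It gives the time, the measured TCP pose, the force, the opening and the grip force at its end, in the units of the state.
- sensors.get_obs(): the state, without advancing time (a new reading comes with each control period).
- viewer.snapshot(name): name is "side" or "top"; returns the picture (400x640x3 uint8, red, green, blue); there is no depth.
- viewer.camera_params(name): a dict with "fx", "fy", "cx", "cy" (pixels), "dist" ([k1, k2, p1, p2, k3] as OpenCV has them; the pictures are not rectified), "extrinsics" (4x4, takes a point from world to camera coordinates). Camera axes: x right, y up, looking along -z (the intrinsics and any distortion apply to the point x, -y, -z); pixel columns grow to the right and rows downward; lengths in m; the calibration is good to about 2 mm. A picture is of the moment at which its call begins. camera_params takes no time and is no camera call.
- workorder.close_job(): hands the job in; it is judged then, once.
The state is a dict: "clock": time; "joint_pos": joint angles; "qvel": joint speeds; "tau": joint torques, N m; "tool_pos": TCP position; "orientation": TCP orientation; "force": force on the tool from outside, world axes, zero at the start; "moment": the same for the moment, N m; "opening": finger opening in m; "gripper_force": force on a finger pad.
Only numpy, scipy, OpenCV 4.12 (cv2) and the standard library are available. Lean on these libraries where they do the work, as an engineer would, in place of code of your own. Each camera call takes 0.05 s, during which the arm holds its last target. There are 200 camera calls.

## Task

The palette only lies loose in the open paint box, so first turn the steel turnbutton on the box's front rail squarely across the palette's edge to lock it down. Then take the long wooden hand-rest bridge out of the front bay, tilting it and drawing it slantwise from under the palette through the open end of the bay, without shifting the palette or disturbing the other things. Finish holding the bridge still in the gripper, clear of everything, with every part of it more than 5 cm above the box's rim.

Things in the scene. Friction and masses are not known exactly. Their poses are not given: they have to be found in the camera images.
- paint_box: Fixed wooden paint box, lid off, 276 mm along x, 416 along y, 70 high to the rim, floor 6 thick. Origin: centre of its underside, on the table; x away from the robot (yaw up to 0.25 rad), y left, z up. Walls 18 mm thick: their inner 7 mm is a rebate only 64 mm high. A partition (x 20 to 30 mm, up to z 64) parts the front bay from the tube bay (x 30 to 120)
- bay_center (a point): Centre of the front bay's floor, at x -50, y 0, z 6 mm in the box's frame; same axes. The bay measures 140 mm in x and 380 in y. It is open on top except where the palette covers its left end: the opening runs 230 to 250 mm from the right wall to the palette's right edge
- palette: Loose plywood palette, 250 mm along x, 135 along y, 6 thick, 0.25 kg, lying in the rebate across the box's left part: underside at z 64 mm, top level with the rim. Paint dabs and an 18 mm high cup on its rear half. Origin: centre of its underside, axes as the box's; its right edge is 67.5 mm to the -y side. The turnbutton stops it lifting, but it can slide along y: do not drag it
- bridge_center (a point): Centre, half-way up, of the loose hand-rest bridge (y along it): a plain wooden bar 340 mm long, 26 wide, 8 thick, on two feet 12 mm high and 24 long at its ends; 20 mm high in all, so the bar spans 2 to 10 mm above this point. About 0.1 kg. Stands lengthwise on the front bay's floor, midway between its walls, its left 105 to 145 mm under the palette
- bridge_left (a point): Middle of the lower edge of the bridge's left end face (+170 mm along its y, at the foot's underside), under the palette
- bridge_right (a point): The same at the bridge's right end (-170 mm along its y), in the open part of the bay
- turnbutton (a joint): Angle (rad) of the steel turnbutton about its upright pivot: 0 = long arm along the rail to the box's -y (right); positive is anticlockwise from above, the arm swinging away from the robot; pi/2 = arm squarely across the palette's edge, along the box's +x. Starts at -0.5 to 0.2, swings -0.7 to 2.3, no stop at pi/2; stays where left (friction 0.04 N m, about 1 N at the arm's end)
- turnbutton_pivot (a point): On the turnbutton's pivot axis, half-way up the button, at x -132.5, y 115, z 78 mm in the box's frame (front rail). The button is a bar 50 mm long, 12 wide, 14 high; underside 1 mm above rim and palette, top at 85 mm. This frame turns with it: the long arm points along its -y and reaches 42 mm from the pivot, the short end 8 mm
- turnbutton_tip (a point): End of the turnbutton's long arm, half-way up, 42 mm from the pivot
- paint_tube: loose paint tube, 115 mm long, 32 wide, 20 high, lying along the box's y in the open part of the tube bay; origin under its centre. Leave it alone
- size_jar: small lidded jar, 48 mm in diameter, 52 high, standing in the open part of the tube bay; origin at the centre of its underside. Leave it alone
- water_jar: open glass water jar, 90 mm across, 75 high, on the table left of the box; origin at the centre of its underside. Leave it alone
- enamel_tin: small round tin, 68 mm across, 62 high, on the table left of the box; origin at the centre of its underside. Leave it alone
- tape_roll: roll of paper tape lying flat, 100 mm across, 24 high, left of the box; origin at the centre of its underside. Leave it alone
- sponge_block: yellow sponge block, 75 x 50 x 28 mm, lying on the sign board on the right; origin at the centre of its underside. Leave it alone
- eraser: white eraser, 50 x 22 x 13 mm, on the table between box and sign board; origin at the centre of its underside. Leave it alone

How it is judged (in metres and radians):
On the way, in this order (a step that is already met when the one before it is completed fails the run):
1. the turnbutton lies squarely across the palette's edge (within about 20 degrees) while the bridge is still down in the bay (value of joint turnbutton between 1.2 and 1.95 rad and height (world z) of bridge_left below 0.05 m and distance of bridge_center from where it was at the start of the episode below 0.03 m), for 0.2 s.
2. the bridge is out of the box, in the gripper, both ends well above the rim (value of joint turnbutton between 1.2 and 1.95 rad and height (world z) of each of bridge_left, bridge_right above 0.118 m and contact force between the fingers and bridge above 1 N), for 0.2 s.
At the end, for the whole second after the job is handed in: The bridge is held still between the fingers (under 0.03 m/s), both its ends more than 48 mm above the box's rim (118 mm above the table), touching neither box nor palette; the turnbutton lies across the palette's edge (1.2 to 1.95 rad); the palette lies flat within 15 mm of where it was (all of step 2 and contact force between bridge and paint_box below 0.2 N and contact force between bridge and palette below 0.2 N and linear speed of bridge below 0.03 m/s and angular speed of bridge below 0.2 rad/s and distance of palette from where it was at the start of the episode below 0.015 m and angle between palette's own z axis and vertical below 0.06 rad); the arm keeps its last pose, push and grip.
It fails at once if the palette was shifted or lifted more than 15 mm (distance of palette from where it was at the start of the episode above 0.015 m).
It fails at once if the palette was tipped up (angle between palette's own z axis and vertical above 0.15 rad).
It fails at once if one of the other loose things was moved more than 30 mm (distance of any of paint_tube, size_jar, water_jar, enamel_tin, tape_roll, sponge_block, eraser from where it was at the start of the episode above 0.03 m).
It also fails if it takes over 54 s, if anything falls off the work surface, if the arm or the gripper's body presses on something with over 40 N, if the wrist force passes 120 N, or if a joint passes its speed limit or range.

## Working session

There is one attempt and no reset: what is moved stays moved. The work goes in short steps, Python scripts to look and compute and a shell command to move; the robot and the scene stay as the last step left them, time stands still between calls to the robot, and variables do not carry over. Pictures are saved under pics/ and viewed, at most 10 in all, crops included, and the job is handed in when it is done.

```bash
ls; mkdir -p pics
python3 - <<'E'
from plant import sensors, viewer, ctrl
import cv2,json
print(sensors.get_obs(), ctrl.hold_point_z)
for n in("top","side"):
    cv2.imwrite(f"pics/{n}0.png",viewer.snapshot(n)[:,:,::-1]); print(viewer.camera_params(n))
E
```

```text
pics
{'clock': 0.0, 'joint_pos': array([ 8.17686686e+01,  2.05929034e+01,  6.34208437e-01, -2.13464914e-02,
       -7.01329682e+01, -1.65080597e+01]), 'qvel': array([-0.09054509,  0.0680135 , -0.06779792,  0.02855526, -0.07983098,
       -0.03602208]), 'tau': array([ 5.00635906e-04, -5.82717168e+01,  2.93061858e+01,  6.99752882e+00,
        6.89646535e-03, -1.58378393e-04]), 'tool_pos': array([0.28228466, 0.61262113, 0.22560553]), 'orientation': array([ 1.79906413e+02, -6.80912449e-03, -2.47466560e+01]), 'force': array([0.65998437, 0.34944354, 0.34148522]), 'moment': array([-0.0068608 ,  0.00338784,  0.03271417]), 'gripper_force': 0.0, 'opening': 0.08781103789883879} 0.0188
{'fx': 459.07623500334614, 'fy': 459.07623500334614, 'cx': 323.1091163882994, 'cy': 211.68803670270788, 'dist': array([-0.13376297,  0.        ,  0.        ,  0.        ,  0.        ]), 'extrinsics': array([[ 6.59383075e-02, -9.97823698e-01, -8.63624911e-05,
        -4.27621879e-02],
       [ 9.75021525e-01,  6.44130938e-02,  2.12565233e-01,
        -5.82631905e-01],
       [-2.12097064e-01, -1.41003970e-02,  9.77146874e-01,
        -1.17298692e+00],
       [ 0.00000000e+00,  0.00000000e+00,  0.00000000e+00,
         1.00000000e+00]])}
{'fx': 365.305670858678, 'fy': 365.305670858678, 'cx': 321.39070603180005, 'cy': 208.03331690812462, 'dist': array([-0.06781626,  0.        ,  0.        ,  0.        ,  0.        ]), 'extrinsics': array([[ 0.90050157, -0.43483055,  0.00439513, -0.51816949],
       [ 0.28301389,  0.59371437,  0.75326382, -0.19332071],
       [-0.33015157, -0.67707137,  0.6577038 , -0.94645437],
       [ 0.        ,  0.        ,  0.        ,  1.        ]])}
```

View pics/top0.png

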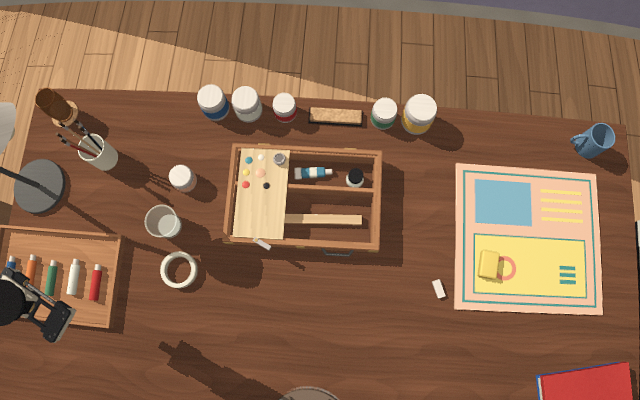

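View pics/side0.png

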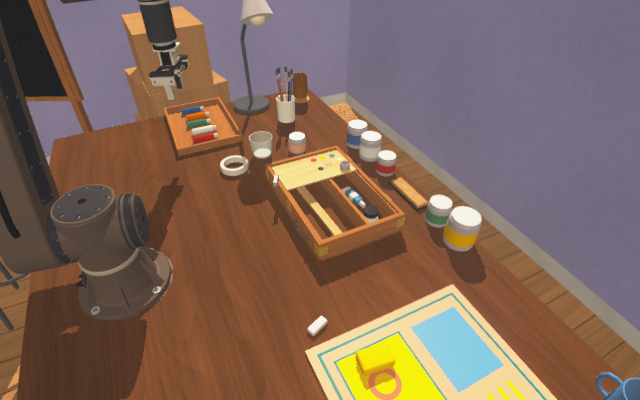

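The top view shows the box at columns 225–382, rows 145–250, the bridge at about (285–362, 219) and the turnbutton near (262, 244). I'll take an enlarged crop for accurate pixel positions.

Run:
```python
import cv2
a=cv2.imread("pics/top0.png")[138:258,215:395]
cv2.imwrite("pics/c0.png",cv2.resize(a,None,fx=4.4,fy=4.4,interpolation=cv2.INTER_CUBIC))
```

```text
(no output)
```

View pics/c0.png

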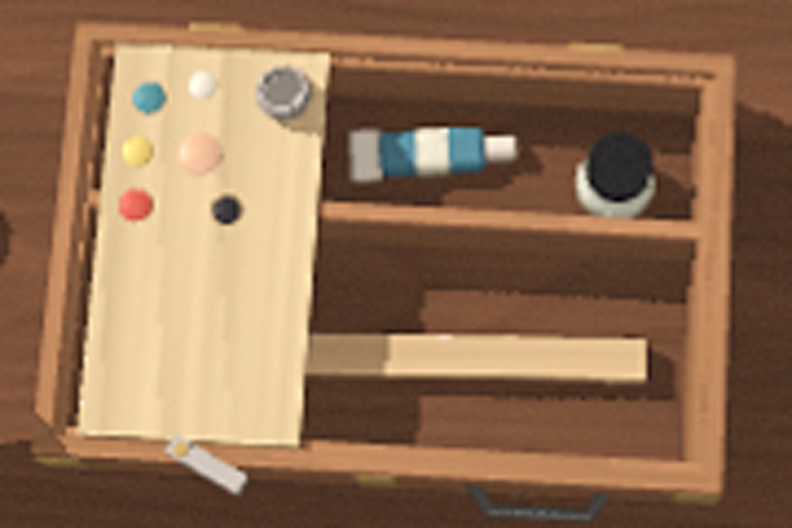

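```bash
cat > h.py <<'E'
import numpy as np,cv2
from plant import viewer
from scipy.optimize import least_squares
F=np.diag([1,-1,-1.])
def cam(n):
    p=viewer.camera_params(n);K=np.array([[p['fx'],0,p['cx']],[0,p['fy'],p['cy']],[0,0,1]]);E=np.array(p['extrinsics']);return K,p['dist'],F@E[:3,:3],F@E[:3,3]
def proj(n,P):
    K,d,R,t=cam(n);return cv2.projectPoints(np.array(P,float).reshape(-1,3),cv2.Rodrigues(R)[0],t,K,d)[0].reshape(-1,2)
def ray(n,uv,z):
    K,d,R,t=cam(n);q=cv2.undistortPoints(np.array(uv,float).reshape(-1,1,2),K,d).reshape(-1,2)
    c=-R.T@t;D=np.c_[q,np.ones(len(q))]@R;return c+D*((z-c[2])/D[:,2])[:,None]
def b2w(p,P):
    P=np.array(P,float).reshape(-1,3);c,s=np.cos(p[2]),np.sin(p[2]);return P@np.array([[c,s,0],[-s,c,0],[0,0,1]])+[p[0],p[1],0]
E
python3 - <<'E'
from h import *
S=4.4
pt=lambda *a:np.array(a)/S+[215,138]-0.4
M=np.array([[.138,.208,.07],[.138,-.208,.07],[-.138,-.208,.07],[-.1325,.115,.085],[.131-.138+.132-.138+.020,0,0]][:4])
uv=pt((77,25),(735,57),(720,490),(181,448))
r=least_squares(lambda p:(proj("top",b2w(p,M))-uv).ravel(),[.6,0,0]);p=r.x
print(p,r.fun.reshape(-1,2)); np.save("box.npy",p)
def inbox(uv,z):
    w=ray("top",uv,z);c,s=np.cos(p[2]),np.sin(p[2]);d=w[:,:2]-p[:2];return w,np.c_[d@[c,s],d@[-s,c]]
print("tip",inbox(pt((241,485),(181,448)),.085))
print("bridge R end corners",inbox(pt((646,339),(646,381),(312,333),(310,374)),.026))
print("palette edge",inbox(pt((328,55),(300,445)),.07))
print("tube/jar",inbox(pt((350,155),(515,148)),.02))
print("jar",inbox(pt((620,165)),.058))
print("palette",(proj("top",b2w(p,[[-.138,.208,.07]]))-[215,138]+.4)*S)
E
```

```text
[0.62653545 0.05267386 0.01079519] [[-0.06617185 -0.54934533]
 [-0.27724888 -0.26043918]
 [ 0.28945545  0.40956504]
 [ 0.03347353  0.31560063]]
tip (array([[0.47400377, 0.12870022, 0.085     ],
       [0.49362704, 0.1664038 , 0.085     ]]), array([[-0.15170209,  0.07766851],
       [-0.13167296,  0.11515806]]))
bridge R end corners (array([[ 0.59076479, -0.11023983,  0.026     ],
       [ 0.56387083, -0.11154798,  0.026     ],
       [ 0.5807472 ,  0.10003577,  0.026     ],
       [ 0.55443476,  0.09910549,  0.026     ]]), array([[-0.03752723, -0.16251806],
       [-0.06443374, -0.16353582],
       [-0.04527432,  0.04785343],
       [-0.07159527,  0.04720725]]))
palette edge (array([[0.75026304, 0.10081705, 0.07      ],
       [0.50249076, 0.09725137, 0.07      ]]), array([[ 0.12424008,  0.04680474],
       [-0.12355625,  0.04591397]]))
tube/jar (array([[ 0.7008375 ,  0.08598526,  0.02      ],
       [ 0.71252603, -0.02010396,  0.02      ]]), array([[ 0.07465732,  0.03250737],
       [ 0.08519993, -0.07370185]]))
jar (array([[ 0.69395978, -0.08641971,  0.058     ]]), array([[ 0.06591889, -0.13981331]]))
palette [[ 31.58606302 453.31006449]]
```

The crop shows the turnbutton pivot at (181,448) and its tip at (241,485). The bridge's right end is at (646,339–381) and the palette edge at (328,55)–(300,445). From these, the turnbutton is at about -0.49 rad and the bridge yaw is about 0.048 rad. Next I'll move in front of the turnbutton with the gripper shut.

```bash
cat >> h.py <<'E'
from scipy.spatial.transform import Rotation as Ro
from plant import sensors
def go(pos,rpy):
    o=sensors.get_obs();R=Ro.from_euler('xyz',o['orientation'],degrees=True);T=Ro.from_euler('xyz',rpy,degrees=True)
    print("shift",np.round(R.inv().apply(np.array(pos)-o['tool_pos']),4),"turn",np.round((R.inv()*T).as_rotvec(degrees=True),2))
E
python3 - <<'E'
from h import *
p=np.load("box.npy")
P=b2w(p,[[-.1325-.055,.115-.022,.13],[-.1325+.005,.115-.022,.075],[-.1325+.005,.115-.015,.075]])
print(P);go(P[0],[180,0,-89.4])
E
```

```text
[[0.43804244 0.14364439 0.13      ]
 [0.49803895 0.14429208 0.075     ]
 [0.49796338 0.15129168 0.075     ]]
shift [0.3377 0.3606 0.0963] turn [ 7.000e-02 -6.000e-02  6.466e+01]
```

```bash
r='[-1,[0.26,0.28,0.02],[0,0,64.6]]'; python3 -m pendant '[[-1,[0.26,0.28,0.02],[0,0,64.6]],[-1,[0.26,0.28,0.02],[0,0,64.6]],[-1,[0.26,0.28,0.02],[0,0,64.6]],[-1,[0.26,0.28,0.02],[0,0,64.6]],[-1,[0.26,0.28,0.02],[0,0,64.6]],[-1,[0.26,0.28,0.02],[0,0,64.6]],[-1,[0.26,0.28,0.02],[0,0,64.6]],[-1,[0.26,0.28,0.02],[0,0,64.6]],[-1,[0.26,0.28,0.02],[0,0,64.6]],[-1,[0.26,0.28,0.02],[0,0,64.6]]]'; python3 -c "
from h import *
go([.438,.1436,.13],[180,0,-89.4])"
```

```text
clock: 0.93
tool_pos: [0.4013, 0.2448, 0.2061]
orientation: [179.9, -0.1, -89.9]
force: [-1.1, -0.5, -1.1]
opening: 0.0265
gripper_force: 0.0
shift [ 0.1012 -0.0367  0.0762] turn [ 0.08 -0.07 -0.53]
```

```bash
python3 -m pendant '[[-1,[0.101,-0.037,0.076],[0,0,-0.5]],[-1,[0.101,-0.037,0.076],[0,0,-0.5]],[-1,[0.101,-0.037,0.076],[0,0,-0.5]],[-1,[0.101,-0.037,0.076],[0,0,-0.5]],[-1,[0.101,-0.037,0.131],[0,0,-0.5]],[-1,[0.101,-0.037,0.131],[0,0,-0.5]],[-1,[0.101,-0.037,0.131],[0,0,-0.5]],[-1,[0.101,-0.037,0.131],[0,0,-0.5]],[-1,[0.101,-0.037,0.131],[0,0,-0.5]]]'
python3 - <<'E'
from h import *
a=viewer.snapshot("top")[:,:,::-1][138:268,215:395]
cv2.imwrite("pics/c1.png",cv2.resize(a,None,fx=4.4,fy=4.4,interpolation=cv2.INTER_CUBIC))
go([.498,.1443,.075],[180,0,-89.4])
E
```

```text
clock: 1.68
tool_pos: [0.4404, 0.1501, 0.0766]
orientation: [-179.9, 0.0, -88.8]
force: [0.4, 0.4, 0.7]
opening: 0.0003
gripper_force: 0.0
shift [ 0.0073 -0.0574  0.002 ] turn [-0.11  0.07  0.62]
```

View pics/c1.png

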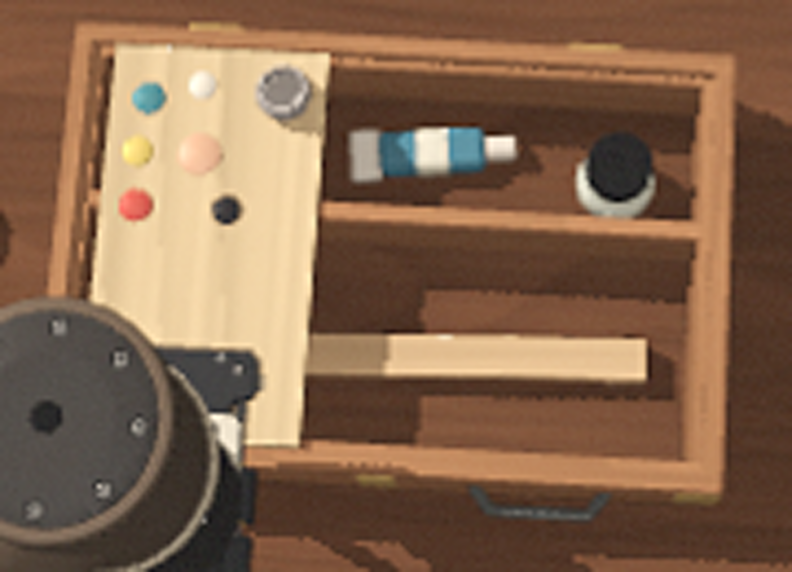

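The arm hides the turnbutton, with the gripper's body at about (210,350)–(260,560). It sits 6 mm too far left, so I'll correct that and then push along +x.

```bash
python3 -m pendant '[[-1,[0.007,0,0.002],[0,0,0.6]],[-1,[0.007,-0.007,0.002],[0,0,0.6]],[-1,[0.007,-0.014,0.002],[0,0,0.6]],[-1,[0.007,-0.021,0.002],[0,0,0.6]],[-1,[0.007,-0.028,0.002],[0,0,0.6]],[-1,[0.007,-0.035,0.002],[0,0,0.6]],[-1,[0.007,-0.042,0.002],[0,0,0.6]],[-1,[0.007,-0.05,0.002],[0,0,0.6]],[-1,[0.007,-0.057,0.002],[0,0,0.6]],[-1,[0.007,-0.057,0.002],[0,0,0.6]]]';  python3 - <<'E'
from h import *
go([.498,.1513,.075],[180,0,-89.4])
E
```

```text
clock: 2.57
tool_pos: [0.4984, 0.1436, 0.0734]
orientation: [-180.0, -0.0, -89.5]
force: [1.0, -1.3, -0.4]
opening: 0.0006
gripper_force: 0.6
shift [-0.0077  0.0003 -0.0017] turn [-0.03 -0.01 -0.06]
```

```bash
python3 -m pendant '[[-1,[-0.002,-0.004,-0.002],[0,0,0]],[-1,[-0.004,-0.008,-0.002],[0,0,0]],[-1,[-0.006,-0.008,-0.002],[0,0,0]],[-1,[-0.008,-0.008,-0.002],[0,0,0]],[-1,[-0.008,-0.008,-0.002],[0,0,0]],[-1,[0.04,-0.008,-0.002],[0,0,0]],[-1,[0.07,-0.008,-0.14],[0,0,0]],[-1,[0.165,0,-0.14],[0,0,0]],[-1,[0.165,0,-0.14],[0,0,0]],[-1,[0.165,0,-0.14],[0,0,0]]]';  python3 - <<'E'
from h import *
a=viewer.snapshot("top")[:,:,::-1][138:268,215:395]
cv2.imwrite("pics/c2.png",cv2.resize(a,None,fx=4.4,fy=4.4,interpolation=cv2.INTER_CUBIC))
E
```

```text
clock: 3.4
tool_pos: [0.5001, 0.0017, 0.1964]
orientation: [-179.9, 0.0, -89.4]
force: [0.6, -0.8, 0.7]
opening: 0.0002
gripper_force: 0.0
```

View pics/c2.png

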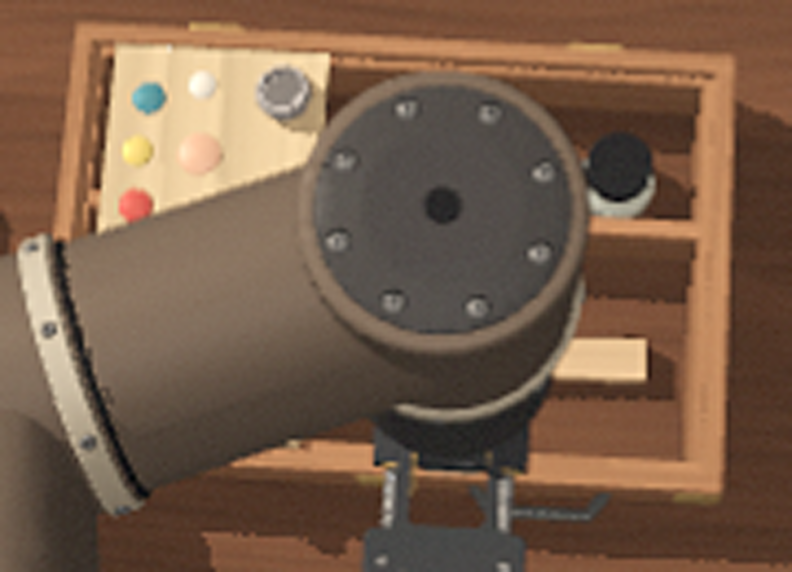

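The forearm covers the turnbutton here, so I'll check it in the side camera.

Run:
```python
from h import *
a=viewer.snapshot("side")[:,:,::-1][130:260,230:410]
cv2.imwrite("pics/s1.png",cv2.resize(a,None,fx=4.4,fy=4.4,interpolation=cv2.INTER_CUBIC))
p=np.load("box.npy")
for f in(0.8,1.2,1.57,1.95): print(f,(proj("side",b2w(p,[[-.1325,.115,.085],[-.1325+.042*np.sin(f),.115-.042*np.cos(f),.085]]))-[230,130]+.4)*4.4)
```

```text
0.8 [[202.48697523 195.24673241]
 [256.24686264 205.81403069]]
1.2 [[202.48697523 195.24673241]
 [260.35621695 192.33608743]]
1.57 [[202.48697523 195.24673241]
 [256.03099021 180.47924969]]
1.95 [[202.48697523 195.24673241]
 [244.28495868 170.56999466]]
```

View pics/s1.png

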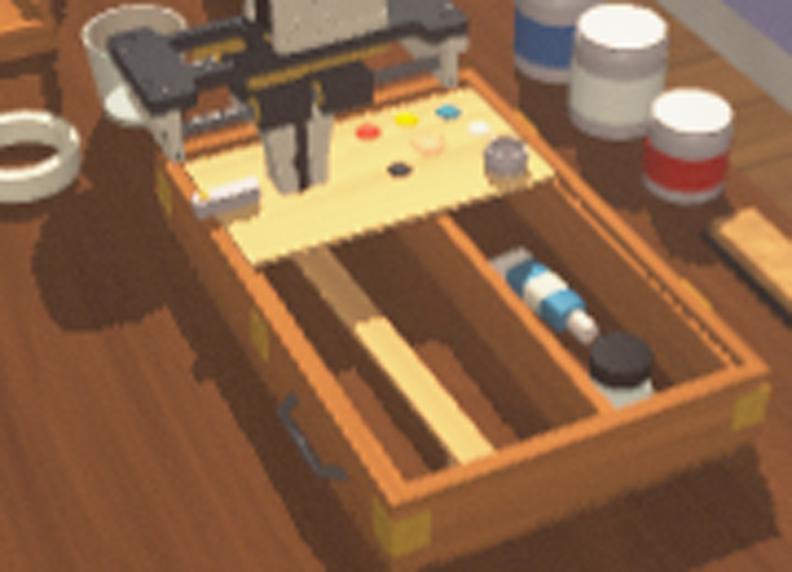

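The side view shows the turnbutton lying from about (200,195) to (258,183), which matches π/2, and the palette hasn't moved. On to the grasp.

```bash
python3 -c "
from h import *
go([.571,.0227,.11],[180,0,-87.3])"
```

```text
shift [-0.0218 -0.0682  0.0902] turn [-0.52  0.1  -2.24]
```

```bash
python3 -m pendant '[[0.14,[-0.022,-0.069,0.06],[0,0,-2.2]],[0.14,[-0.022,-0.069,0.06],[0,0,-2.2]],[0.14,[-0.022,-0.069,0.09],[0,0,-2.2]],[0.14,[-0.022,-0.069,0.09],[0,0,-2.2]],[0.14,[-0.022,-0.069,0.09],[0,0,-2.2]],[0.14,[-0.022,-0.069,0.09],[0,0,-2.2]],[0.14,[-0.022,-0.069,0.09],[0,0,-2.2]],[0.14,[-0.022,-0.069,0.09],[0,0,-2.2]]]'
python3 - <<'E'
from h import *
a=viewer.snapshot("side")[:,:,::-1][130:260,230:410]
cv2.imwrite("pics/s2.png",cv2.resize(a,None,fx=4.4,fy=4.4,interpolation=cv2.INTER_CUBIC))
go([.571,.0227,.013],[180,0,-87.3])
E
```

```text
clock: 4.17
tool_pos: [0.5692, 0.0253, 0.1065]
orientation: [-179.8, 0.1, -87.2]
force: [0.3, 0.1, 0.2]
opening: 0.0471
gripper_force: 0.0
shift [ 0.0027 -0.0014  0.0934] turn [-0.19  0.06  0.08]
```

View pics/s2.png

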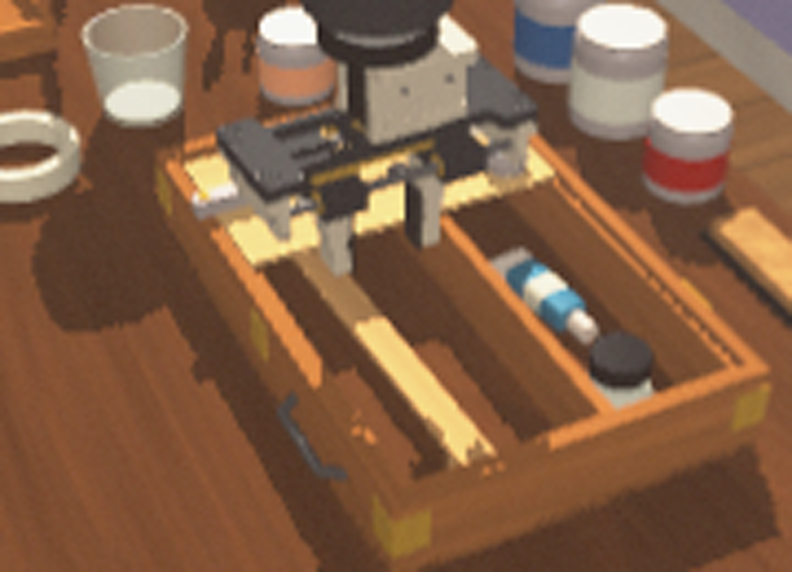

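The fingers, at (335,270) and (425,240), straddle the bridge line. Descending.

```bash
python3 -m pendant '[[0.14,[0.003,-0.001,0.02],[0,0,0]],[0.14,[0.003,-0.001,0.04],[0,0,0]],[0.14,[0.003,-0.001,0.06],[0,0,0]],[0.14,[0.003,-0.001,0.075],[0,0,0]],[0.14,[0.003,-0.001,0.085],[0,0,0]],[0.14,[0.003,-0.001,0.091],[0,0,0]],[0.14,[0.003,-0.001,0.091],[0,0,0]],[0.14,[0.003,-0.001,0.091],[0,0,0]]]'
```

```text
clock: 4.88
tool_pos: [0.5701, 0.0221, 0.0141]
orientation: [-179.9, 0.0, -87.2]
force: [0.7, -0.4, 0.5]
opening: 0.0497
gripper_force: 0.0
```

```bash
python3 -m pendant '[[-0.2,[0,0,0],[0,0,0]],[-0.3,[0,0,0],[0,0,0]],[-0.4,[0,0,0],[0,0,0]],[-0.5,[0,0,0],[0,0,0]],[-0.7,[0,0,0],[0,0,0]],[-0.7,[0,0,0],[0,0,0]],[-0.7,[0,0,0],[0,0,0]]]'
python3 - <<'E'
from h import *
th=np.radians(12)
o=sensors.get_obs();q=o['tool_pos'];R0=Ro.from_euler('xyz',o['orientation'],degrees=True)
d=np.array([-np.sin(.048),np.cos(.048),0])   # bridge +y
L=np.array([.577,-.111,0.006])+.34*d; L[2]=.006
ax=np.cross(d,[0,0,1]) # ~ +x
for a in(3,6,9,12):
    Q=Ro.from_rotvec(-np.radians(a)*ax); P=L+Q.apply(q-L)+[0,0,.0015]
    print(a,np.round(R0.inv().apply(P-q),4),np.round((R0.inv()*Q*R0).as_rotvec(degrees=True),2), P)
u=Ro.from_rotvec(-th*ax).apply(-d); print("draw .17 in tool0 axes",R0.inv().apply(u*.17))
E
```

```text
clock: 5.47
tool_pos: [0.5702, 0.0221, 0.014]
orientation: [-179.9, 0.0, -87.2]
force: [-0.6, 1.1, 5.9]
opening: 0.0257
gripper_force: 30.0
3 [-0.0007 -0.     -0.0123] [-0.  3. -0.] [0.57015262 0.02282391 0.02626908]
6 [-0.002  -0.     -0.0231] [-0.    6.   -0.01] [0.57009195 0.02408707 0.03702465]
9 [-0.0038 -0.     -0.0337] [-0.    9.   -0.01] [0.57000434 0.02591075 0.0476993 ]
12 [-0.0062 -0.0001 -0.0443] [-0.0e+00  1.2e+01 -1.0e-02] [0.56989005 0.02828996 0.05826377]
draw .17 in tool0 axes [ 1.66277355e-01  2.69391036e-05 -3.53813588e-02]
```

Gripped, with the opening at 25.7 mm. I'll tilt 12° about the left end, then check.

```bash
python3 -m pendant '[[-0.7,[0,0,-0.0055],[0,1.2,0]],[-0.7,[-0.0007,0,-0.0123],[0,3,0]],[-0.7,[-0.0013,0,-0.0177],[0,4.5,0]],[-0.7,[-0.002,0,-0.0231],[0,6,0]],[-0.7,[-0.0029,0,-0.0284],[0,7.5,0]],[-0.7,[-0.0038,0,-0.0337],[0,9,0]],[-0.7,[-0.005,0,-0.039],[0,10.5,0]],[-0.7,[-0.0062,0,-0.0443],[0,12,0]],[-0.7,[-0.0062,0,-0.0443],[0,12,0]],[-0.7,[-0.0062,0,-0.0443],[0,12,0]]]'
python3 - <<'E'
from h import *
a=viewer.snapshot("side")[:,:,::-1][120:260,230:410]
cv2.imwrite("pics/s3.png",cv2.resize(a,None,fx=4.2,fy=4.2,interpolation=cv2.INTER_CUBIC))
q=sensors.get_obs();R=Ro.from_euler('xyz',q['orientation'],degrees=True)
print(R.inv().apply(np.array([.048*.978,-.978,.2079])*.17))
# predicted projections of right-end top corners
d=np.array([-np.sin(.048),np.cos(.048),0]);L=np.array([.577,-.111,0.006])+.34*d;L[2]=.0075
Q=Ro.from_rotvec(-np.radians(12)*np.cross(d,[0,0,1]))
print((proj("side",L+Q.apply([-.34*d+[0,0,.02],-.34*d]))-[230,120]+.4)*4.2)
E
```

```text
clock: 6.3
tool_pos: [0.5689, 0.0284, 0.0573]
orientation: [180.0, -12.0, -87.2]
force: [0.4, 0.4, -1.2]
opening: 0.0257
gripper_force: 30.0
[ 1.70162250e-01  6.96150294e-05 -8.40311870e-05]
[[453.56126397 395.19104308]
 [455.74905192 420.85739482]]
```

View pics/s3.png

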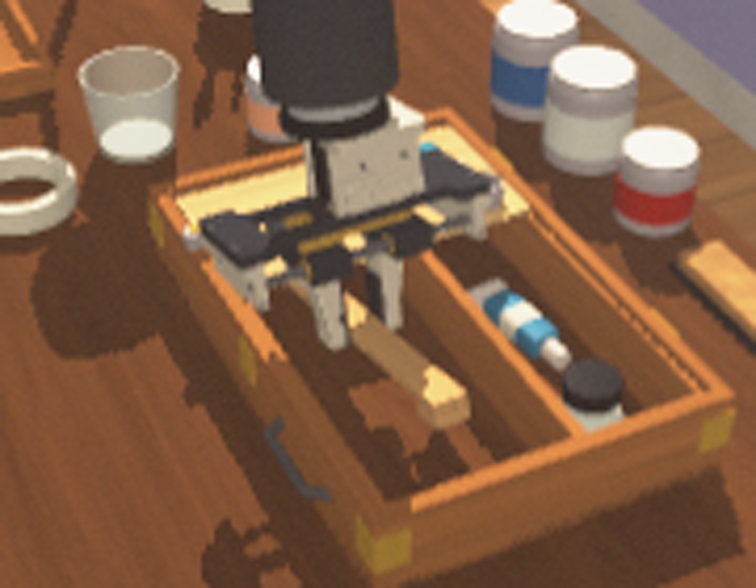

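The bridge's right end, at (453,395–420), is where a 12° tilt predicts. I'll draw it out along its own axis (tool +x), then go straight up.

```bash
python3 -m pendant '[[-0.7,[0.015,0,0],[0,0,0]],[-0.7,[0.035,0,0],[0,0,0]],[-0.7,[0.055,0,0],[0,0,0]],[-0.7,[0.075,0,0],[0,0,0]],[-0.7,[0.095,0,0],[0,0,0]],[-0.7,[0.115,0,0],[0,0,0]],[-0.7,[0.135,0,0],[0,0,0]],[-0.7,[0.155,0,0],[0,0,0]],[-0.7,[0.165,0,0],[0,0,0]],[-0.7,[0.165,0,0],[0,0,0]]]'
python3 -m pendant '[[-0.7,[0.002,0,-0.010],[0,0,0]],[-0.7,[0.006,0,-0.030],[0,0,0]],[-0.7,[0.011,0,-0.050],[0,0,0]],[-0.7,[0.015,0,-0.070],[0,0,0]],[-0.7,[0.02,0,-0.095],[0,0,0]],[-0.7,[0.026,0,-0.120],[0,0,0]],[-0.7,[0.032,0,-0.145],[0,0,0]],[-0.7,[0.034,0,-0.16],[0,0,0]],[-0.7,[0.034,0,-0.16],[0,0,0]],[-0.7,[0.034,0,-0.16],[0,0,0]]]'
python3 - <<'E'
from h import *
a=viewer.snapshot("side")[:,:,::-1][60:300,180:500]
cv2.imwrite("pics/s4.png",cv2.resize(a,None,fx=2.4,fy=2.4,interpolation=cv2.INTER_CUBIC))
E
```

```text
clock: 7.18
tool_pos: [0.5766, -0.1354, 0.0921]
orientation: [-180.0, -12.0, -87.4]
force: [0.1, -0.2, -2.1]
opening: 0.0256
gripper_force: 30.0
clock: 8.02
tool_pos: [0.5773, -0.1321, 0.2566]
orientation: [-179.9, -11.9, -87.2]
force: [-1.2, 0.7, -1.6]
opening: 0.0253
gripper_force: 30.0
```

View pics/s4.png

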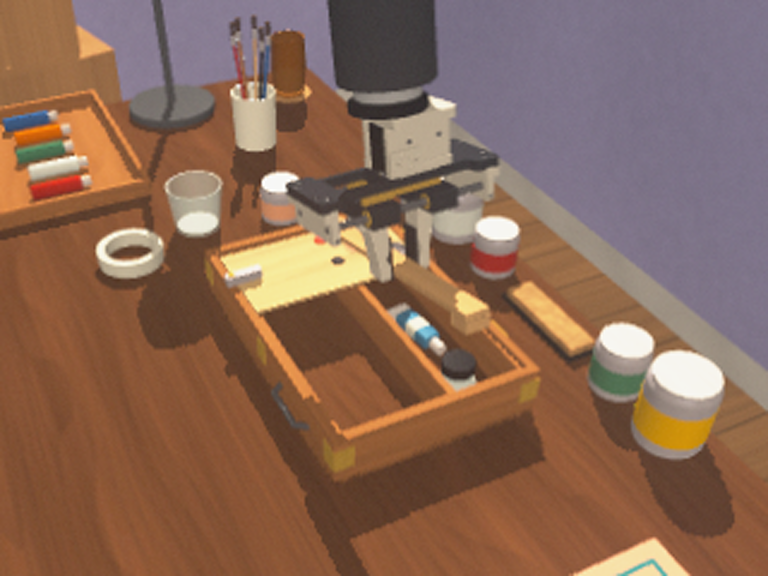

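The bridge is out. It runs from the palette side to about (470,315), high above the rim, with the left end at z of about 0.2. The palette and turnbutton, at (228–262,275), haven't moved. I'll let it settle and hand in.

```bash
python3 -m pendant '[[-0.7,[0,0,0],[0,0,0]],[-0.7,[0,0,0],[0,0,0]],[-0.7,[0,0,0],[0,0,0]],[-0.7,[0,0,0],[0,0,0]],[-0.7,[0,0,0],[0,0,0]],[-0.7,[0,0,0],[0,0,0]],[-0.7,[0,0,0],[0,0,0]],[-0.7,[0,0,0],[0,0,0]]]'; python3 -c "
from plant import workorder
print(workorder.close_job())"
```

```text
clock: 8.73
tool_pos: [0.5771, -0.1331, 0.2555]
orientation: [180.0, -12.0, -87.2]
force: [-0.1, 0.2, -1.6]
opening: 0.0257
gripper_force: 30.0
the job is handed in; nothing more can be done
None
```

I turned the turnbutton squarely across the palette's edge, drew the bridge out from under the palette, and handed the job in at about 9 s with the bridge held still, its lower end about 13 cm above the rim; the hand-in returned no verdict.

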